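# Start the comparison sweep and hold the amplifier cover over its screw holes

### The job

On the test station's push-button box press yellow to store the open-housing trace, then blue to compare, then green to sweep: each right down and up again, one at a time, never the red. Then pick up the loose cover by its heat sink and hold it level over the open amplifier housing, about 10 mm above the rim and never touching it, turned so that all five holes line up with the five threaded holes, ready for a colleague to start the screws. Finish while still holding it there, quite still, and leave everything else on the bench where it is.

Things in the scene. Friction and masses are not known exactly. Their poses are not given: they have to be found in the camera images.
- console: Push-button box, fixed to the bench: grey sloped case, black panel, 120 (x) by 130 (y) mm, 40 mm high at the front (-x), 65 mm at the back: the panel leans 12 degrees towards -x. Origin: centre of its underside, z up. Four round spring buttons in a square, 52 mm apart: far left yellow, far right blue, near left red, near right green (left is +y, far is +x).
- key_yellow_top (a point): Centre of the top of the yellow button, far left (+x, +y) on the box (stores the trace; first to press): a 26 mm disc standing 10 mm proud of its 42 mm metal bezel, leaning 12 degrees towards the box's -x. A push straight down works as well as one along its axis; it takes about 1.5 N to start and 5 N to bottom, and springs back up.
- key_yellow (a joint): Travel of the yellow button in m: 0 up, 0.006 fully down.
- key_blue_top (a point): Centre of the top of the blue button, far right (+x, -y) on the box (compares; second to press): a 26 mm disc standing 10 mm proud of its 42 mm metal bezel, leaning 12 degrees towards the box's -x. A push straight down works as well as one along its axis; it takes about 1.5 N to start and 5 N to bottom, and springs back up.
- key_blue (a joint): Travel of the blue button in m: 0 up, 0.006 fully down.
- key_red_top (a point): Centre of the top of the red button, near left (-x, +y) on the box (clears everything; not to be pressed): a 26 mm disc standing 10 mm proud of its 42 mm metal bezel, leaning 12 degrees towards the box's -x. A push straight down works as well as one along its axis; it takes about 1.5 N to start and 5 N to bottom, and springs back up.
- key_red (a joint): Travel of the red button in m: 0 up, 0.006 fully down.
- key_green_top (a point): Centre of the top of the green button, near right (-x, -y) on the box (starts the sweep; third to press): a 26 mm disc standing 10 mm proud of its 42 mm metal bezel, leaning 12 degrees towards the box's -x. A push straight down works as well as one along its axis; it takes about 1.5 N to start and 5 N to bottom, and springs back up.
- key_green (a joint): Travel of the green button in m: 0 up, 0.006 fully down.
- housing: Open aluminium amplifier housing screwed to the bench on a dark plate (190 x 116 x 8 mm), fixed. Origin: centre of the plate's underside, x along the long side, z up. 140 (x) by 100 (y) mm, rim level, 50 mm above the origin; green circuit board inside, two brass connectors on the -x end. Threaded holes 5 mm wide, flush with the rim, at (+-61, +-41) mm and a fifth at (-61, 0).
- cover: Loose aluminium cover, 140 (x) by 100 (y) by 4 mm like the housing, 0.2 to 0.4 kg, lying flat. Origin: centre of the underside, z up. 7 mm holes at (+-61, +-41) mm and a fifth at (-61, 0), mid short end: fits one way round, at the start turned under 50 degrees from it. On top, centred, a rigid black finned heat sink 80 (x) by 36 (y) mm, 4 to 30 mm above the underside: grip across the 36 mm.
- hole_a (a point): Cover hole a, near left corner (-61, +41) mm in the cover's frame: its centre at the underside of the plate.
- thread_a (a point): Threaded hole a of the housing, near left corner (-61, +41) mm in the housing's frame: its centre at the level of the rim; belongs to cover hole a.
- hole_c (a point): Cover hole c, far right corner (+61, -41) mm in the cover's frame: its centre at the underside of the plate.
- thread_c (a point): Threaded hole c of the housing, far right corner (+61, -41) mm in the housing's frame: its centre at the level of the rim; belongs to cover hole c.
- hole_e (a point): Cover hole e, the fifth one, in the middle of the short end (-61, 0) mm in the cover's frame: its centre at the underside of the plate.
- thread_e (a point): Threaded hole e of the housing, the fifth one, in the middle of the short end (-61, 0) mm in the housing's frame: its centre at the level of the rim; belongs to cover hole e.
- screw_dish: Bystander: blue dish of screws, 56 mm wide, 22 mm high, beyond the housing. Origin: centre of the underside.
- screwdriver: Bystander: orange screwdriver, 190 mm long, lying across the bench between robot and housing. Origin: its middle, on the bench.
- cutters: Bystander: green-handled side cutters, 125 mm long, 12 mm high. Origin: near the middle, on the bench.
- tweezers: Bystander: steel tweezers, 115 mm long, 8 mm high. Origin: near the middle, on the bench.
- flux_jar: Bystander: amber flux jar, 44 mm wide, 55 mm high. Origin: centre of the underside.
- cal_kit: Bystander: wooden block with six brass calibration standards, 60 x 90 mm, 34 mm high. Origin: centre of the underside.

How it is judged:
On the way, in this order (a step that is already met when the one before it is completed fails the run):
1. the yellow button is pressed down, the other buttons up (value of joint key_yellow above 0.004 m and value of joint each of key_blue, key_red, key_green below 0.002 m), for 0.04 s.
2. the blue button is pressed down, the other buttons up (value of joint key_blue above 0.004 m and value of joint each of key_yellow, key_red, key_green below 0.002 m), for 0.04 s.
3. the green button is pressed down, the other buttons up (value of joint key_green above 0.004 m and value of joint each of key_yellow, key_blue, key_red below 0.002 m), for 0.04 s.
4. the cover is lifted off the bench in the gripper (height (world z) of cover above 0.03 m and contact force between the fingers and cover above 2 N), for 0.2 s.
At the end, for the whole second after the job is handed in: The cover hangs still in the gripper, within 3.4 degrees of level, each of its holes within 3.5 mm (sideways) of its own threaded hole and 4 to 18 mm above the rim, not touching the housing; all buttons are up and every bystander is within 20 mm of where it was (horizontal distance between hole_a and thread_a below 0.0035 m and z of hole_a in the frame of thread_a between 0.004 and 0.018 m and horizontal distance between hole_c and thread_c below 0.0035 m and z of hole_c in the frame of thread_c between 0.004 and 0.018 m and horizontal distance between hole_e and thread_e below 0.0035 m and z of hole_e in the frame of thread_e between 0.004 and 0.018 m and angle between cover's own z axis and vertical below 0.06 rad and contact force between the fingers and cover above 2 N and contact force between cover and housing below 0.1 N and linear speed of cover below 0.01 m/s and angular speed of cover below 0.1 rad/s and value of joint each of key_yellow, key_blue, key_red, key_green below 0.002 m and distance of each of screw_dish, screwdriver, cutters, tweezers, flux_jar, cal_kit from where it was at the start of the episode below 0.02 m); the arm keeps its last pose, push and grip.
It fails at once if the red button is pressed (value of joint key_red above 0.003 m).
It fails at once if two buttons are pressed down together (value of joint each of key_yellow, key_blue above 0.003 m or value of joint each of key_blue, key_green above 0.003 m or value of joint each of key_yellow, key_green above 0.003 m).
It fails at once if the cover touches the housing (contact force between cover and housing above 0.5 N).
It fails at once if a bystander is shoved more than 20 mm (distance of any of screw_dish, screwdriver, cutters, tweezers, flux_jar, cal_kit from where it was at the start of the episode above 0.02 m).
It also fails if it takes over 70 s, if anything falls off the work surface, if the arm or the gripper's body presses on something with over 40 N, if the wrist force passes 120 N, or if a joint passes its speed limit or range.

### The arm

A 6-joint arm with a two-finger parallel gripper is mounted at the origin on the work surface. World frame = base frame: x ahead of the robot, y to its left, z up, the work surface at z = 0. Lengths are in m, angles in rad, forces in N, time in s.
With the tool pointing down it reaches from about 0.225 to 0.875 m from the base axis. Payload 3.4 kg.
Tool frame: the origin (TCP) lies at the very end of the fingers, on their centre line; the grasp point (between the pads) lies behind it (manip.grasp_offset is the z of the grasp point in the tool frame, in m); z points along the fingers, y is the line along which they close (so a half turn about z gives the same grasp; the last joint's range is limited). The gripper opens to 85 mm and grips with 20 to 120 N. Pads are 22 mm wide; open, the fingers measure 114 mm over their backs; the gripper's body (76 mm by 85 mm) begins 54 mm behind the grasp point. The pads swing forward as they close: fully open they stand 13 mm farther back than shut.
Start: joints at [-1.446, 0.276, 1.505, -0, 1.361, -0.121], TCP at [0.14, -0.558, 0.231] pointing down, gripper open.
Joint ranges: [-2.89, 2.89], [-0.75, 2.08], [0.22, 2.7], [-1.18, 4.32], [0.11, 2.71], [-2.7, 2.7]. Speed limits (rad/s): [2.57, 2.57, 3.14, 3.14, 3.14, 3.14].

### API

Orientations are given as a unit quaternion [w, x, y, z].
In Python, from rig import manip gives the robot as it stands.
- The arm moves only by the shell command python3 -m pendant 'ROWS' [FORCE]. ROWS is JSON, a list of rows, each an object of numbers: "dx", "dy", "dz": the shift along the tool's x, y, z in m; "rx", "ry", "rz": the turn, a rotation vector about the tool's x, y, z in degrees; "hand": the finger opening in m, from 0 to 0.0854. In form: [{"dx": .., "dy": .., "dz": .., "rx": .., "ry": .., "rz": .., "hand": ..}, ...]. A call has 1 to 12 rows; each row shifts and turns the commanded pose from where the row before left it, along the tool's axes as they then stand; what a row does not reach is not made up. A row lasts 1/12 s, in which the tool goes at most 41.7 mm and 7.16 degrees, less where a joint would pass 70% of its speed; a pose out of reach is approached as far as the arm can. A call is refused whole if a number of a shift passes 0.0417 or a number of a turn 7.16, either way. A call with a gripper value outside its range is refused whole. The fingers move at their own pace and stop on an object; FORCE is the grip in N (left out, the last holds). Time passes only in rows, so rows that do not move let the fingers close. It gives the time, the measured TCP pose, the force, the opening and the grip force at its end, in the units of the state.
- manip.get_state(): the state, without advancing time (a new reading comes with each control period).
- manip.get_image(name): name is "side" or "top"; returns a dict with "frame" (400x640x3 uint8, red, green, blue), "fx", "fy", "cx", "cy" (pixels), "position" and "attitude" of the camera in the world. Camera axes: x right, y up, looking along -z (the intrinsics and any distortion apply to the point x, -y, -z); pixel columns grow to the right and rows downward; lengths in m; the calibration is good to about 2 mm. A picture is of the moment at which its call begins. There is no depth.
- manip.sign_off(): hands the job in; it is judged then, once.
The state is a dict: "clock": time; "qpos": joint angles; "qd": joint speeds; "effort": joint torques, N m; "position": TCP position; "ee_rot": TCP orientation; "contact_force": force on the tool from outside, world axes, zero at the start; "moment": the same for the moment, N m; "width": finger opening in m; "gripper_force": force on a finger pad.
Only numpy, scipy, OpenCV 4.12 (cv2) and the standard library are available. Lean on these libraries where they do the work, as an engineer would, in place of code of your own. Each camera call takes 0.05 s, during which the arm holds its last target. There are 200 camera calls.

## Working session

There is one attempt and no reset: what is moved stays moved. The work goes in short steps, Python scripts to look and compute and a shell command to move; the robot and the scene stay as the last step left them, time stands still between calls to the robot, and variables do not carry over. Pictures are saved under pics/ and viewed, at most 10 in all, crops included, and the job is handed in when it is done.

```bash
mkdir -p pics; ls
python3 - <<'E'
from rig import manip
import cv2
print(manip.get_state(), manip.grasp_offset)
for n in("top","side"):
    d=manip.get_image(n); cv2.imwrite(f"pics/{n}0.png",d["frame"][:,:,::-1])
    print({k:v for k,v in d.items() if k!="frame"})
E
```

```text
pics
{'clock': 0.0, 'qpos': array([-1.44605366e+00,  2.76591945e-01,  1.50613480e+00, -2.23186269e-05,
        1.36068023e+00, -1.20990528e-01]), 'qd': array([ 0.00147228,  0.00147765, -0.0005343 , -0.00057984, -0.00032345,
       -0.00057345]), 'effort': array([ 1.01680867e-03, -4.16759455e+01, -2.45801353e+01, -3.10552459e-04,
        1.08214360e-02, -1.51231955e-06]), 'position': array([ 0.1398055 , -0.55720508,  0.23044077]), 'ee_rot': array([-9.07141671e-04,  9.92460695e-01,  1.22559965e-01, -1.26136505e-05]), 'contact_force': array([-0.89476329, -0.24018606,  0.09938309]), 'moment': array([ 0.00035001, -0.00112497, -0.01729771]), 'gripper_force': 0.0, 'width': 0.08523806532471433} -0.0187
{'fx': 445.1541302823649, 'fy': 445.1541302823649, 'cx': 314.6229651535177, 'cy': 213.4536248056358, 'position': array([ 0.3264211 , -0.00747241,  1.19376877]), 'attitude': array([ 0.70473669,  0.0601681 , -0.06530354, -0.70389022])}
{'fx': 389.535402454561, 'fy': 389.535402454561, 'cx': 323.25403473670843, 'cy': 194.670771779481, 'position': array([0.48395107, 0.70261604, 0.63529493]), 'attitude': array([-0.01466951, -0.01246518,  0.43533731,  0.90006158])}
```

View pics/top0.png

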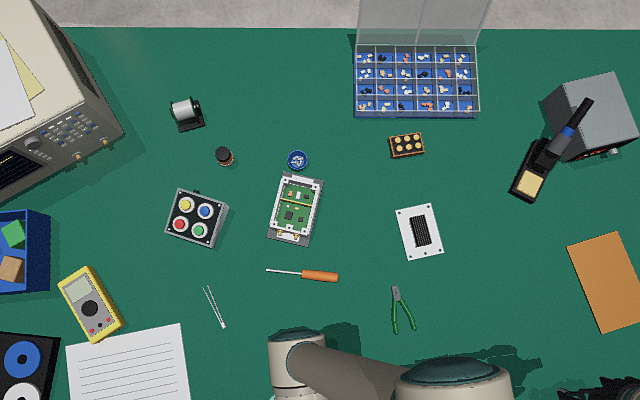

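View pics/side0.png

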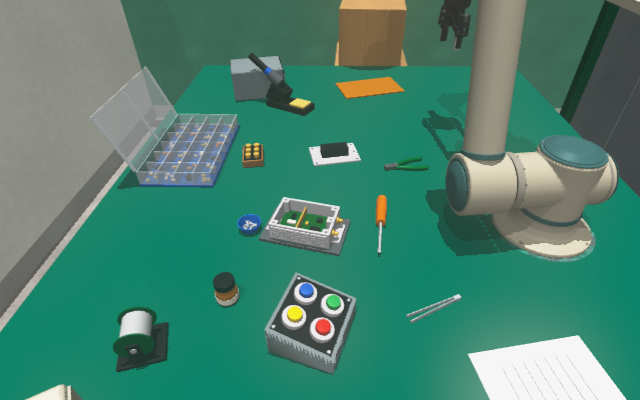

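The top view shows the yellow, blue, red and green buttons at about (186,205), (205,211), (179,225) and (198,230). The housing is at (297,207), the cover at (419,232) and the arm is clear of all of them. The side view shows the same objects, with the buttons near (294,315), (306,291), (322,327) and (333,303).

```bash
cat > h.py <<'E'
import numpy as np, cv2
from scipy.spatial.transform import Rotation as R
def rot(q): return R.from_quat(np.roll(q,-1)).as_matrix()
def ray(d,uv):
    u,v=uv; r=rot(d["attitude"])@[(u-d["cx"])/d["fx"],-(v-d["cy"])/d["fy"],-1.]
    return d["position"],r/np.linalg.norm(r)
def plane(d,uv,z):
    o,r=ray(d,uv); return o+r*(z-o[2])/r[2]
def tri(da,a,db,b):
    A=np.zeros((3,3));y=np.zeros(3);ps=[ray(da,a),ray(db,b)]
    for o,r in ps:
        P=np.eye(3)-np.outer(r,r);A+=P;y+=P@o
    x=np.linalg.solve(A,y); return x,[1e3*np.linalg.norm((np.eye(3)-np.outer(r,r))@(x-o)) for o,r in ps]
def blob(d,lo,hi,c,rad=20):
    m=cv2.inRange(cv2.cvtColor(d["frame"],cv2.COLOR_RGB2HSV),np.array(lo),np.array(hi))
    w=np.zeros_like(m);cv2.circle(w,c,rad,255,-1);m&=w
    n,l,s,ce=cv2.connectedComponentsWithStats(m);k=1+np.argmax(s[1:,4]);return ce[k],s[k]
E
python3 - <<'E'
from rig import manip
from h import *
T=manip.get_image("top");S=manip.get_image("side")
for n,lo,hi,a,b in [("yellow",(20,110,110),(35,255,255),(186,205),(294,316)),("blue",(105,110,80),(130,255,255),(205,211),(306,291)),("red",(0,120,90),(8,255,255),(179,225),(322,327)),("green",(50,120,90),(78,255,255),(198,230),(333,303))]:
    p,s=blob(T,lo,hi,a,10);q,t=blob(S,lo,hi,b,16)
    x,e=tri(T,p,S,q);print(n,p.round(1),s[2:],q.round(1),t[2:],x.round(4),np.round(e,1))
def crop(d,u,v,w,h,f):return cv2.resize(d["frame"][v:v+h,u:u+w],None,fx=f,fy=f,interpolation=cv2.INTER_CUBIC)
can=np.zeros((600,800,3),np.uint8)
for im,(x,y) in [(crop(T,260,165,75,85,4),(0,0)),(crop(T,385,195,70,75,4),(310,0)),(crop(S,255,190,100,65,4),(0,340)),(crop(S,300,135,70,35,5),(410,340))]:
    can[y:y+im.shape[0],x:x+im.shape[1]]=im[:600-y,:800-x]
cv2.imwrite("pics/crops.png",can[:,:,::-1])
E
```

```text
yellow [185.1 204.3] [10 10 73] [294.2 313.7] [ 15  16 188] [0.5518 0.3163 0.0731] [0.9 0.9]
blue [204.1 210.5] [ 9 10 74] [305.9 290.2] [ 14  15 157] [0.5357 0.2671 0.0729] [0.8 0.8]
red [179.  223.6] [ 9 10 75] [322.7 326.6] [ 15  16 187] [0.5035 0.3322 0.0622] [0.8 0.8]
green [197.7 230.3] [ 9  9 53] [332.9 301.9] [ 13  15 149] [0.4866 0.2833 0.0629] [1.6 1.6]
```

View pics/crops.png

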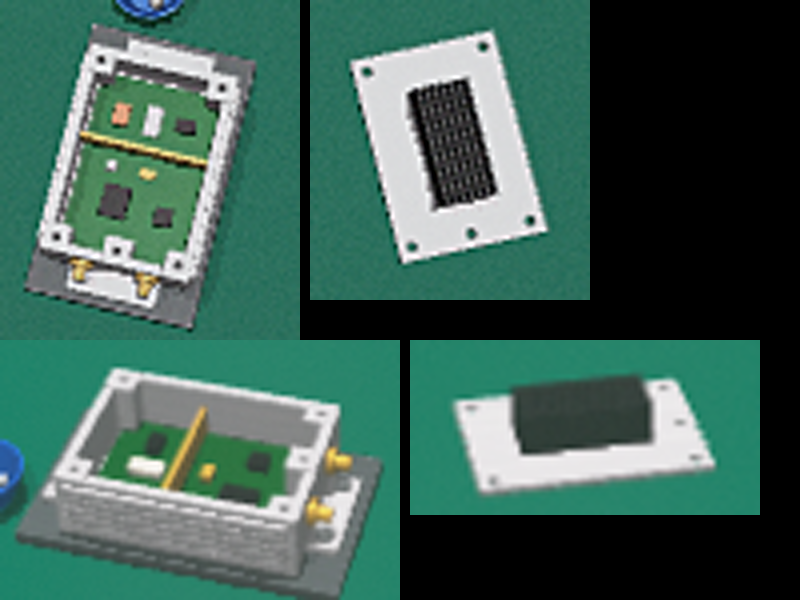

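The crops show all five dark holes on the cover plate and on the housing rim, in both views. On each part the end with three holes faces the robot. Next I fit both poses from the hole centres.

```bash
cat >> h.py <<'E'
from scipy.optimize import least_squares
M={"a":(-61,41),"b":(61,41),"c":(61,-41),"d":(-61,-41),"e":(-61,0)}
def proj(d,P):
    c=(np.asarray(P)-d["position"])@rot(d["attitude"]); return np.stack([d["cx"]+d["fx"]*c[...,0]/-c[...,2],d["cy"]-d["fy"]*c[...,1]/-c[...,2]],-1)
def dark(d,uv,r=2):
    g=cv2.cvtColor(d["frame"],cv2.COLOR_RGB2GRAY).astype(float)
    u,v=uv
    for _ in range(4):
        ui,vi=int(round(u)),int(round(v)); w=g[vi-r:vi+r+1,ui-r:ui+r+1]; w=np.clip(np.percentile(w,75)-w-15,0,None)
        if w.sum()<1: return np.array([u,v])
        yy,xx=np.mgrid[vi-r:vi+r+1,ui-r:ui+r+1]; u,v=(w*xx).sum()/w.sum(),(w*yy).sum()/w.sum()
    return np.array([u,v])
def pts(p,z):
    m=np.array(list(M.values()))/1e3; c,s=np.cos(p[2]),np.sin(p[2])
    return np.c_[p[0]+c*m[:,0]-s*m[:,1],p[1]+s*m[:,0]+c*m[:,1],np.full(5,z)]
def fit(views,z):
    f=lambda p:np.concatenate([(proj(d,pts(p,z))-uv).ravel() for d,uv in views])
    r=least_squares(f,[.45,0,0],loss="soft_l1",f_scale=.5); return r.x,r.fun.reshape(-1,5,2) if 0 else f(r.x).reshape(-1,5,2)
E
python3 - <<'E'
from rig import manip
from h import *
T=manip.get_image("top");S=manip.get_image("side")
k=lambda pp,o,off,f:[((x-o[0]+.5)/f-.5+off[0],(y-o[1]+.5)/f-.5+off[1]) for x,y in pp]
I={"hT":k([(57,236),(102,61),(222,89),(178,265),(117,250)],(0,0),(260,165),4),
"hS":k([(297,508),(76,467),(122,379),(319,412),(300,458)],(0,340),(255,190),4),
"cT":k([(412,247),(367,72),(484,46),(530,221),(471,234)],(310,0),(385,195),4),
"cS":k([(696,458),(494,481),(470,407),(664,386),(680,422)],(410,340),(300,135),5)}
I={n:np.array([dark(T if n[1]=="T" else S,x) for x in v]) for n,v in I.items()}
for n,z in (("h",.05),("c",.004)):
    for vs in ([(T,I[n+"T"])],[(S,I[n+"S"])],[(T,I[n+"T"]),(S,I[n+"S"])]):
        p,e=fit(vs,z);print(n,p[:2].round(4),np.degrees(p[2]).round(2),np.abs(e).max((1,2)).round(2),e.round(1).tolist() if len(vs)==1 else "")
E
```

```text
h [0.5544 0.0373] -13.33 [0.18] [[[-0.2, 0.1], [0.1, -0.1], [-0.0, -0.1], [0.0, 0.2], [0.1, 0.1]]]
h [0.5557 0.0347] -17.12 [6.38] [[[-6.4, -3.6], [-3.4, 1.7], [1.7, 2.5], [3.8, -3.6], [0.1, 0.0]]]
h [0.5545 0.0374] -13.5 [0.26 4.18] 
c [ 0.4925 -0.2982] 12.46 [0.09] [[[0.0, 0.1], [-0.1, -0.1], [0.0, -0.0], [0.1, 0.0], [-0.0, 0.1]]]
c [ 0.4952 -0.3028] 12.68 [5.46] [[[-0.2, -4.9], [0.3, -5.5], [0.1, 2.9], [0.5, 2.8], [-4.4, 0.2]]]
c [ 0.4932 -0.2983] 12.45 [0.33 4.63]
```

Run:
```python
import numpy as np
t=np.radians(14.1)
p=np.array([.1398,-.5572])
for n,q in (("y",(.5518,.3163)),("b",(.5357,.2671)),("g",(.4866,.2833))):
    X,Y=np.array(q)-p;print(n,1e3*np.array([X*np.cos(t)+Y*np.sin(t),X*np.sin(t)-Y*np.cos(t)]));p=np.array(q)
```

```text
y [ 612.38498309 -746.8138205 ]
b [-27.60079803  43.79550146]
g [-43.67415276 -27.67342373]
```

```bash
python3 -m pendant '[{"dx":0.0235,"dy":-0.0287,"hand":0},{"dx":0.0235,"dy":-0.0287},{"dx":0.0235,"dy":-0.0287},{"dx":0.0235,"dy":-0.0287},{"dx":0.0235,"dy":-0.0287},{"dx":0.0235,"dy":-0.0287},{"dx":0.0235,"dy":-0.0287},{"dx":0.0235,"dy":-0.0287},{"dx":0.0235,"dy":-0.0287},{"dx":0.0235,"dy":-0.0287},{"dx":0.0235,"dy":-0.0287},{"dx":0.0235,"dy":-0.0287}]' && python3 -m pendant '[{"dx":0.0235,"dy":-0.0287},{"dx":0.0235,"dy":-0.0287},{"dx":0.0235,"dy":-0.0287},{"dx":0.0235,"dy":-0.0287},{"dx":0.0235,"dy":-0.0287},{"dx":0.0235,"dy":-0.0287},{"dx":0.0235,"dy":-0.0287},{"dx":0.0235,"dy":-0.0287},{"dx":0.0235,"dy":-0.0287},{"dx":0.0235,"dy":-0.0287},{"dx":0.0235,"dy":-0.0287},{"dx":0.0235,"dy":-0.0287}]' && python3 -m pendant '[{"dx":0.024,"dy":-0.029},{"dx":0.024,"dy":-0.029},{},{}]'
cat > rel.py <<'E'
import sys,numpy as np
from rig import manip
from h import rot
s=manip.get_state();Rm=rot(s["ee_rot"]);t=np.array([float(v) for v in sys.argv[1:4]])
print("pos",s["position"].round(4),"tool d mm",(1e3*Rm.T@(t-s["position"])).round(1),"xaxis yaw",np.degrees(np.arctan2(Rm[1,0],Rm[0,0])).round(2),"zax",Rm[:,2].round(3),"F",s["contact_force"].round(2),"w",round(s["width"],4),"gf",round(float(s["gripper_force"]),1),"t",s["clock"],"q6",s["qpos"][5].round(2))
E
python3 rel.py .5518 .3163 .0731
```

```text
pos [ 0.1399 -0.5576  0.231 ] tool d mm [ 612.2 -747.3  158.4] xaxis yaw 14.08 zax [-0.     0.001 -1.   ] F [ 0.18 -0.77 -1.46] w 0.0851 gf 0.0 t 0.3 q6 -0.12invalid input
```

```bash
python3 -m pendant '[{"dx":0.0235,"dy":-0.0287,"dz":0.0,"rx":0,"ry":0,"rz":0,"hand":0.0}]'; echo; python3 -m pendant '[{"dx":0.0235,"dy":-0.0287,"dz":0,"rx":0,"ry":0,"rz":0}]'; echo;python3 -m pendant '[{"dx":0.0235,"dy":-0.0287,"hand":0}]'
```

```text
clock: 0.38
position: [0.1539, -0.5296, 0.2306]
ee_rot: [0.003, 0.993, 0.121, -0.001]
contact_force: [-0.2, 0.0, 0.3]
width: 0.0756
gripper_force: 0.0

invalid input
invalid input
```

```bash
python3 -m pendant '[{"dx":0.0235,"dy":-0.0287,"dz":0,"rx":0,"ry":0,"rz":0,"hand":0},{"dx":0.0235,"dy":-0.0287,"dz":0,"rx":0,"ry":0,"rz":0,"hand":0},{"dx":0.0235,"dy":-0.0287,"dz":0,"rx":0,"ry":0,"rz":0,"hand":0},{"dx":0.0235,"dy":-0.0287,"dz":0,"rx":0,"ry":0,"rz":0,"hand":0},{"dx":0.0235,"dy":-0.0287,"dz":0,"rx":0,"ry":0,"rz":0,"hand":0},{"dx":0.0235,"dy":-0.0287,"dz":0,"rx":0,"ry":0,"rz":0,"hand":0},{"dx":0.0235,"dy":-0.0287,"dz":0,"rx":0,"ry":0,"rz":0,"hand":0},{"dx":0.0235,"dy":-0.0287,"dz":0,"rx":0,"ry":0,"rz":0,"hand":0},{"dx":0.0235,"dy":-0.0287,"dz":0,"rx":0,"ry":0,"rz":0,"hand":0},{"dx":0.0235,"dy":-0.0287,"dz":0,"rx":0,"ry":0,"rz":0,"hand":0},{"dx":0.0235,"dy":-0.0287,"dz":0,"rx":0,"ry":0,"rz":0,"hand":0},{"dx":0.0235,"dy":-0.0287,"dz":0,"rx":0,"ry":0,"rz":0,"hand":0}]' && python3 -m pendant '[{"dx":0.0235,"dy":-0.0287,"dz":0,"rx":0,"ry":0,"rz":0,"hand":0},{"dx":0.0235,"dy":-0.0287,"dz":0,"rx":0,"ry":0,"rz":0,"hand":0},{"dx":0.0235,"dy":-0.0287,"dz":0,"rx":0,"ry":0,"rz":0,"hand":0},{"dx":0.0235,"dy":-0.0287,"dz":0,"rx":0,"ry":0,"rz":0,"hand":0},{"dx":0.0235,"dy":-0.0287,"dz":0,"rx":0,"ry":0,"rz":0,"hand":0},{"dx":0.0235,"dy":-0.0287,"dz":0,"rx":0,"ry":0,"rz":0,"hand":0},{"dx":0.0235,"dy":-0.0287,"dz":0,"rx":0,"ry":0,"rz":0,"hand":0},{"dx":0.0235,"dy":-0.0287,"dz":0,"rx":0,"ry":0,"rz":0,"hand":0},{"dx":0.0235,"dy":-0.0287,"dz":0,"rx":0,"ry":0,"rz":0,"hand":0},{"dx":0.0235,"dy":-0.0287,"dz":0,"rx":0,"ry":0,"rz":0,"hand":0},{"dx":0.0235,"dy":-0.0287,"dz":0,"rx":0,"ry":0,"rz":0,"hand":0},{"dx":0.0235,"dy":-0.0287,"dz":0,"rx":0,"ry":0,"rz":0,"hand":0}]';  python3 rel.py .5518 .3163 .0731
```

```text
clock: 1.38
position: [0.3458, -0.1198, 0.2316]
ee_rot: [0.0, 0.992, 0.122, 0.0]
contact_force: [0.2, -0.1, 0.1]
width: 0.0003
gripper_force: 0.0
clock: 2.38
position: [0.5356, 0.283, 0.2312]
ee_rot: [0.0, 0.992, 0.123, 0.0]
contact_force: [-0.1, -0.2, 0.8]
width: 0.0003
gripper_force: 0.0
pos [0.5356 0.283  0.2312] tool d mm [ 23.9 -28.3 158. ] xaxis yaw 14.11 zax [ 0. -0. -1.] F [-0.13 -0.15  0.77] w 0.0003 gf 0.0 t 2.3833 q6 1.7
```

```bash
python3 -m pendant '[{"dx":0.024,"dy":-0.0283,"dz":0,"rx":0,"ry":0,"rz":0,"hand":0},{"dx":0,"dy":0,"dz":0.036,"rx":0,"ry":0,"rz":0,"hand":0},{"dx":0,"dy":0,"dz":0.036,"rx":0,"ry":0,"rz":0,"hand":0},{"dx":0,"dy":0,"dz":0.036,"rx":0,"ry":0,"rz":0,"hand":0},{"dx":0,"dy":0,"dz":0.032,"rx":0,"ry":0,"rz":0,"hand":0},{"dx":0,"dy":0,"dz":0,"rx":0,"ry":0,"rz":0,"hand":0},{"dx":0,"dy":0,"dz":0,"rx":0,"ry":0,"rz":0,"hand":0}]';  python3 rel.py .5518 .3163 .0731
```

```text
clock: 2.97
position: [0.5504, 0.3139, 0.0897]
ee_rot: [0.001, 0.992, 0.123, -0.002]
contact_force: [0.1, 0.2, 1.3]
width: 0.0
gripper_force: 0.0
pos [0.5504 0.3139 0.0897] tool d mm [ 2.  -2.  16.6] xaxis yaw 14.09 zax [-0.004 -0.002 -1.   ] F [0.06 0.21 1.35] w 0.0 gf 0.0 t 2.9667 q6 1.73
```

```bash
python3 -m pendant '[{"dx":0.0015,"dy":-0.0015,"dz":0.012,"rx":0,"ry":0,"rz":0,"hand":0},{"dx":0,"dy":0,"dz":0.003,"rx":0,"ry":0,"rz":0,"hand":0},{"dx":0,"dy":0,"dz":0.002,"rx":0,"ry":0,"rz":0,"hand":0},{"dx":0,"dy":0,"dz":0,"rx":0,"ry":0,"rz":0,"hand":0}]';  python3 rel.py .5518 .3163 .0731; python3 -m pendant '[{"dx":0,"dy":0,"dz":0.002,"rx":0,"ry":0,"rz":0,"hand":0},{"dx":0,"dy":0,"dz":0,"rx":0,"ry":0,"rz":0,"hand":0}]';  python3 rel.py .5518 .3163 .0731
```

```text
clock: 3.3
position: [0.5556, 0.3172, 0.0766]
ee_rot: [-0.001, 0.992, 0.123, 0.004]
contact_force: [3.4, 0.5, 5.0]
width: 0.0001
gripper_force: 2.3
pos [0.5556 0.3172 0.0766] tool d mm [-3.9 -0.1  3.5] xaxis yaw 14.08 zax [ 0.007  0.003 -1.   ] F [3.35 0.51 5.  ] w 0.0001 gf 2.3 t 3.3 q6 1.74
clock: 3.47
position: [0.5558, 0.3172, 0.0758]
ee_rot: [-0.001, 0.992, 0.123, 0.004]
contact_force: [2.3, 0.4, 9.0]
width: -0.0
gripper_force: 4.3
pos [0.5558 0.3172 0.0758] tool d mm [-4.2 -0.1  2.6] xaxis yaw 14.09 zax [ 0.008  0.003 -1.   ] F [2.34 0.37 9.03] w -0.0 gf 4.3 t 3.4667 q6 1.74
```

Run:
```python
from rig import manip
from h import *
S=manip.get_image("side");T=manip.get_image("top")
a=cv2.resize(S["frame"][240:380,240:380],(560,560),interpolation=cv2.INTER_CUBIC)
cv2.imwrite("pics/press.png",a[:,:,::-1]);print(manip.get_state()["contact_force"])
```

```text
[3.15986894 0.77157475 7.99548936]
```

View pics/press.png

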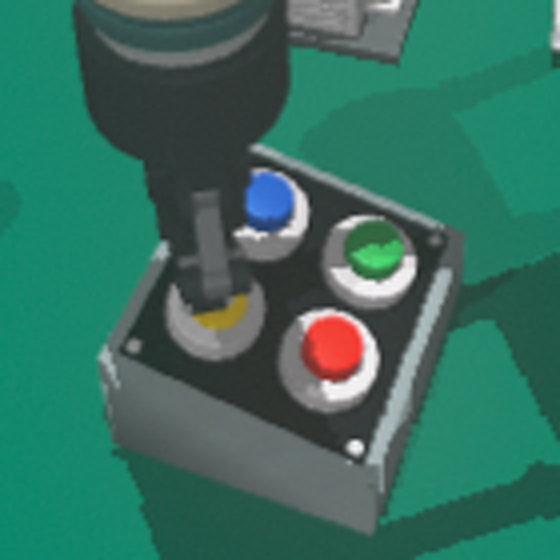

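```bash
python3 rel.py .5518 .3163 .0731; python3 -m pendant '[{"dx":0,"dy":0,"dz":0.002,"rx":0,"ry":0,"rz":0,"hand":0},{"dx":0,"dy":0,"dz":0,"rx":0,"ry":0,"rz":0,"hand":0}]'; python3 -m pendant '[{"dx":0,"dy":0,"dz":0.002,"rx":0,"ry":0,"rz":0,"hand":0},{"dx":0,"dy":0,"dz":0,"rx":0,"ry":0,"rz":0,"hand":0}]';python3 rel.py .5518 .3163 .0731
```

```text
pos [0.5558 0.3172 0.0757] tool d mm [-4.1 -0.1  2.6] xaxis yaw 14.08 zax [ 0.008  0.003 -1.   ] F [3.16 0.77 8.  ] w 0.0001 gf 4.4 t 3.5667 q6 1.74
clock: 3.73
position: [0.556, 0.3172, 0.0753]
ee_rot: [-0.001, 0.992, 0.123, 0.005]
contact_force: [1.7, -1.1, 15.6]
width: -0.0
gripper_force: 8.0
clock: 3.9
position: [0.5561, 0.3173, 0.075]
ee_rot: [-0.001, 0.992, 0.123, 0.005]
contact_force: [-1.2, -1.1, 23.5]
width: 0.0
gripper_force: 11.9
pos [0.5561 0.3173 0.075 ] tool d mm [-4.4 -0.1  1.9] xaxis yaw 14.1 zax [ 0.01   0.003 -1.   ] F [-1.21 -1.13 23.54] w 0.0 gf 11.9 t 3.9 q6 1.74
```

```bash
python3 -m pendant '[{"dx":0,"dy":0,"dz":-0.008,"rx":0,"ry":0,"rz":0,"hand":0},{"dx":0,"dy":0,"dz":-0.008,"rx":0,"ry":0,"rz":0,"hand":0},{"dx":0,"dy":0,"dz":0,"rx":0,"ry":0,"rz":0,"hand":0},{"dx":0,"dy":0,"dz":0,"rx":0,"ry":0,"rz":0,"hand":0},{"dx":0,"dy":0,"dz":0,"rx":0,"ry":0,"rz":0,"hand":0},{"dx":0,"dy":0,"dz":0,"rx":0,"ry":0,"rz":0,"hand":0}]'; python3 rel.py .5518 .3163 .0731
for i in 1 2 3 4 5; do python3 -m pendant '[{"dx":0,"dy":0,"dz":0.002,"rx":0,"ry":0,"rz":0,"hand":0},{"dx":0,"dy":0,"dz":0,"rx":0,"ry":0,"rz":0,"hand":0},{"dx":0,"dy":0,"dz":0,"rx":0,"ry":0,"rz":0,"hand":0}]'|egrep 'pos|cont'; done
```

```text
clock: 4.4
position: [0.5516, 0.3158, 0.0831]
ee_rot: [0.0, 0.992, 0.123, -0.001]
contact_force: [-0.0, 0.5, 0.6]
width: 0.0001
gripper_force: 0.0
pos [0.5516 0.3158 0.0831] tool d mm [ 0.3 -0.4 10. ] xaxis yaw 14.08 zax [-0.003 -0.001 -1.   ] F [-0.    0.49  0.61] w 0.0001 gf 0.0 t 4.4 q6 1.74
position: [0.5522, 0.316, 0.0817]
contact_force: [-0.6, -0.3, 1.6]
position: [0.5526, 0.316, 0.0802]
contact_force: [0.2, -1.0, 1.8]
position: [0.5529, 0.3161, 0.0784]
contact_force: [0.1, -1.6, 3.0]
position: [0.5532, 0.316, 0.0765]
contact_force: [-0.4, -2.3, 5.3]
position: [0.5534, 0.3161, 0.0756]
contact_force: [-1.4, -3.5, 9.7]
```

Yellow goes down over its full travel: the force rises gently and then meets a hard stop at about z = 0.0757. Blue is next, at the same commanded depth.

```bash
python3 -m pendant '[{"dx":0,"dy":0,"dz":-0.02,"rx":0,"ry":0,"rz":0,"hand":0},{"dx":0,"dy":0,"dz":0,"rx":0,"ry":0,"rz":0,"hand":0},{"dx":-0.0138,"dy":0.0219,"dz":0,"rx":0,"ry":0,"rz":0,"hand":0},{"dx":-0.0138,"dy":0.0219,"dz":0,"rx":0,"ry":0,"rz":0,"hand":0},{"dx":0,"dy":0,"dz":0,"rx":0,"ry":0,"rz":0,"hand":0},{"dx":0,"dy":0,"dz":0,"rx":0,"ry":0,"rz":0,"hand":0},{"dx":0,"dy":0,"dz":0,"rx":0,"ry":0,"rz":0,"hand":0}]'; python3 rel.py .5357 .2671 .0729
python3 -m pendant '[{"dx":0,"dy":0,"dz":0.008,"rx":0,"ry":0,"rz":0,"hand":0},{"dx":0,"dy":0,"dz":0.004,"rx":0,"ry":0,"rz":0,"hand":0},{"dx":0,"dy":0,"dz":0.004,"rx":0,"ry":0,"rz":0,"hand":0},{"dx":0,"dy":0,"dz":0.002,"rx":0,"ry":0,"rz":0,"hand":0},{"dx":0,"dy":0,"dz":0,"rx":0,"ry":0,"rz":0,"hand":0},{"dx":0,"dy":0,"dz":0,"rx":0,"ry":0,"rz":0,"hand":0}]'|egrep 'pos|cont'
python3 -m pendant '[{"dx":0,"dy":0,"dz":0.002,"rx":0,"ry":0,"rz":0,"hand":0},{"dx":0,"dy":0,"dz":0,"rx":0,"ry":0,"rz":0,"hand":0},{"dx":0,"dy":0,"dz":0,"rx":0,"ry":0,"rz":0,"hand":0}]'|egrep 'pos|cont'
python3 -m pendant '[{"dx":0,"dy":0,"dz":0.001,"rx":0,"ry":0,"rz":0,"hand":0},{"dx":0,"dy":0,"dz":0,"rx":0,"ry":0,"rz":0,"hand":0},{"dx":0,"dy":0,"dz":0,"rx":0,"ry":0,"rz":0,"hand":0}]'|egrep 'pos|cont'
```

```text
clock: 6.23
position: [0.5366, 0.2676, 0.0938]
ee_rot: [-0.001, 0.992, 0.122, 0.0]
contact_force: [-0.3, 0.3, 0.0]
width: 0.0002
gripper_force: 0.0
pos [0.5366 0.2676 0.0938] tool d mm [-1.   0.3 20.9] xaxis yaw 14.05 zax [-0.     0.001 -1.   ] F [-0.28  0.32  0.05] w 0.0002 gf 0.0 t 6.2333 q6 1.67
position: [0.5374, 0.2675, 0.0767]
contact_force: [0.9, 0.9, 4.4]
position: [0.5377, 0.2675, 0.0757]
contact_force: [1.5, -0.0, 8.9]
position: [0.5378, 0.2675, 0.0755]
contact_force: [-0.2, -1.3, 11.4]
```

```bash
python3 -m pendant '[{"dx":0,"dy":0,"dz":-0.021,"rx":0,"ry":0,"rz":0,"hand":0},{"dx":0,"dy":0,"dz":0,"rx":0,"ry":0,"rz":0,"hand":0},{"dx":-0.0225,"dy":-0.014,"dz":0,"rx":0,"ry":0,"rz":0,"hand":0},{"dx":-0.0225,"dy":-0.0137,"dz":0,"rx":0,"ry":0,"rz":0,"hand":0},{"dx":0,"dy":0,"dz":0.011,"rx":0,"ry":0,"rz":0,"hand":0},{"dx":0,"dy":0,"dz":0,"rx":0,"ry":0,"rz":0,"hand":0},{"dx":0,"dy":0,"dz":0,"rx":0,"ry":0,"rz":0,"hand":0}]'; python3 rel.py .4866 .2833 .0629
python3 -m pendant '[{"dx":0,"dy":0,"dz":0.008,"rx":0,"ry":0,"rz":0,"hand":0},{"dx":0,"dy":0,"dz":0.004,"rx":0,"ry":0,"rz":0,"hand":0},{"dx":0,"dy":0,"dz":0.004,"rx":0,"ry":0,"rz":0,"hand":0},{"dx":0,"dy":0,"dz":0.002,"rx":0,"ry":0,"rz":0,"hand":0},{"dx":0,"dy":0,"dz":0,"rx":0,"ry":0,"rz":0,"hand":0},{"dx":0,"dy":0,"dz":0,"rx":0,"ry":0,"rz":0,"hand":0}]'|egrep 'pos|cont'
python3 -m pendant '[{"dx":0,"dy":0,"dz":0.002,"rx":0,"ry":0,"rz":0,"hand":0},{"dx":0,"dy":0,"dz":0,"rx":0,"ry":0,"rz":0,"hand":0},{"dx":0,"dy":0,"dz":0,"rx":0,"ry":0,"rz":0,"hand":0}]'|egrep 'pos|cont'
python3 -m pendant '[{"dx":0,"dy":0,"dz":0.001,"rx":0,"ry":0,"rz":0,"hand":0},{"dx":0,"dy":0,"dz":0,"rx":0,"ry":0,"rz":0,"hand":0},{"dx":0,"dy":0,"dz":0,"rx":0,"ry":0,"rz":0,"hand":0}]'|egrep 'pos|cont'
```

```text
clock: 7.82
position: [0.4852, 0.2827, 0.0823]
ee_rot: [0.0, 0.992, 0.123, -0.001]
contact_force: [0.6, -0.0, 0.2]
width: -0.0004
gripper_force: 0.0
pos [0.4852 0.2827 0.0823] tool d mm [ 1.6 -0.3 19.4] xaxis yaw 14.11 zax [-0.002 -0.001 -1.   ] F [ 0.55 -0.01  0.2 ] w -0.0004 gf 0.0 t 7.8167 q6 1.73
position: [0.4873, 0.2828, 0.0658]
contact_force: [2.5, -0.6, 4.3]
position: [0.4873, 0.283, 0.0645]
contact_force: [1.7, -2.5, 8.6]
position: [0.4874, 0.283, 0.0643]
contact_force: [1.0, -3.3, 13.3]
```

```bash
python3 -m pendant '[{"dx":0,"dy":0,"dz":-0.035,"rx":0,"ry":0,"rz":0,"hand":0},{"dx":0,"dy":0,"dz":-0.035,"rx":0,"ry":0,"rz":0,"hand":0},{"dx":0,"dy":0,"dz":-0.035,"rx":0,"ry":0,"rz":0,"hand":0},{"dx":-0.0091,"dy":0.0377,"dz":0,"rx":0,"ry":0,"rz":0,"hand":0},{"dx":-0.0091,"dy":0.0377,"dz":0,"rx":0,"ry":0,"rz":0,"hand":0},{"dx":-0.0091,"dy":0.0377,"dz":0,"rx":0,"ry":0,"rz":0,"hand":0.08},{"dx":-0.0091,"dy":0.0377,"dz":0,"rx":0,"ry":0,"rz":0,"hand":0.08},{"dx":-0.0091,"dy":0.0377,"dz":0,"rx":0,"ry":0,"rz":0,"hand":0.08},{"dx":-0.0091,"dy":0.0377,"dz":0,"rx":0,"ry":0,"rz":0,"hand":0.08},{"dx":-0.0091,"dy":0.0377,"dz":0,"rx":0,"ry":0,"rz":0,"hand":0.08},{"dx":-0.0091,"dy":0.0377,"dz":0,"rx":0,"ry":0,"rz":0,"hand":0.08}]' | head -2;python3 -m pendant '[{"dx":-0.0091,"dy":0.0377,"dz":0,"rx":0,"ry":0,"rz":0,"hand":0.08},{"dx":-0.0091,"dy":0.0377,"dz":0,"rx":0,"ry":0,"rz":0,"hand":0.08},{"dx":-0.0091,"dy":0.0377,"dz":0,"rx":0,"ry":0,"rz":0,"hand":0.08},{"dx":-0.0091,"dy":0.0377,"dz":0,"rx":0,"ry":0,"rz":0,"hand":0.08},{"dx":-0.0091,"dy":0.0377,"dz":0,"rx":0,"ry":0,"rz":0,"hand":0.08},{"dx":-0.0091,"dy":0.0377,"dz":0,"rx":0,"ry":0,"rz":0,"hand":0.08},{"dx":-0.0091,"dy":0.0377,"dz":0,"rx":0,"ry":0,"rz":0,"hand":0.08},{"dx":0,"dy":0,"dz":0,"rx":0,"ry":0,"rz":1.65,"hand":0.08},{"dx":0,"dy":0,"dz":0,"rx":0,"ry":0,"rz":0,"hand":0.08},{"dx":0,"dy":0,"dz":0,"rx":0,"ry":0,"rz":0,"hand":0.08}]' | head -2; python3 rel.py .4925 -.2982 .008
```

```text
clock: 9.73
position: [0.4876, -0.0283, 0.1668]
clock: 10.57
position: [0.4905, -0.2978, 0.1663]
pos [ 0.4905 -0.2978  0.1663] tool d mm [  2.    1.4 158.3] xaxis yaw 12.41 zax [-0.002  0.003 -1.   ] F [-0.25  0.93 -0.82] w 0.0801 gf 0.0 t 10.5667 q6 0.69
```

```bash
python3 -m pendant '[{"dx":0.002,"dy":0.0014,"dz":0.035,"rx":0,"ry":0,"rz":0,"hand":0.058},{"dx":0,"dy":0,"dz":0.035,"rx":0,"ry":0,"rz":0,"hand":0.058},{"dx":0,"dy":0,"dz":0.033,"rx":0,"ry":0,"rz":0,"hand":0.058},{"dx":0,"dy":0,"dz":0,"rx":0,"ry":0,"rz":0,"hand":0.058},{"dx":0,"dy":0,"dz":0,"rx":0,"ry":0,"rz":0,"hand":0.058}]' >/dev/null; python3 rel.py .4925 -.2982 .012
python3 - <<'E'
from rig import manip
from h import *
S=manip.get_image("side");T=manip.get_image("top")
a=cv2.resize(S["frame"][90:180,280:400],(720,540),interpolation=cv2.INTER_CUBIC)
cv2.imwrite("pics/above.png",a[:,:,::-1])
E
```

```text
pos [ 0.4924 -0.2971  0.0631] tool d mm [-0.   1.3 51.1] xaxis yaw 12.55 zax [-0.004  0.004 -1.   ] F [ 0.12  0.42 -0.11] w 0.0576 gf 0.0 t 10.9833 q6 0.69
```

View pics/above.png

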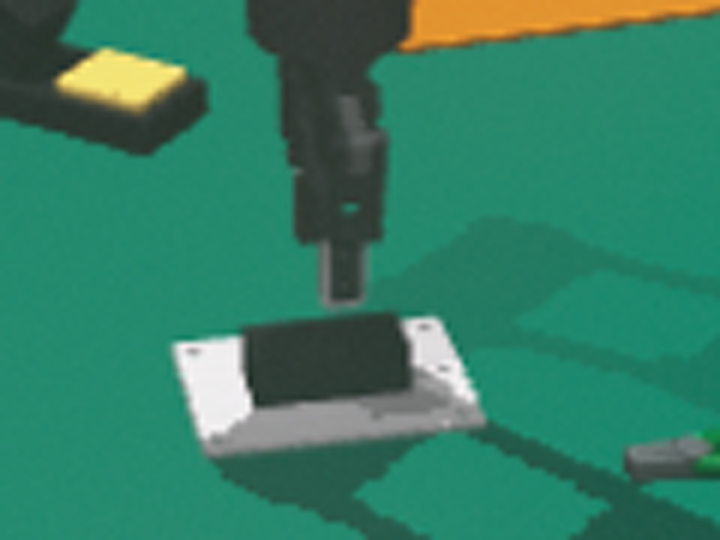

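The fingers are centred above the heat sink and straddle it, with the tip at about crop (343,303). I'm going down.

```bash
python3 -m pendant '[{"dx":0,"dy":0.001,"dz":0.02,"rx":0,"ry":0,"rz":0,"hand":0.058},{"dx":0,"dy":0,"dz":0.012,"rx":0,"ry":0,"rz":0,"hand":0.058},{"dx":0,"dy":0,"dz":0.01,"rx":0,"ry":0,"rz":0,"hand":0.058},{"dx":0,"dy":0,"dz":0,"rx":0,"ry":0,"rz":0,"hand":0.058},{"dx":0,"dy":0,"dz":0,"rx":0,"ry":0,"rz":0,"hand":0.058}]' >/dev/null; python3 rel.py .4925 -.2982 .012
python3 -m pendant '[{"dx":0,"dy":0,"dz":0.004,"rx":0,"ry":0,"rz":0,"hand":0.058},{"dx":0,"dy":0,"dz":0.003,"rx":0,"ry":0,"rz":0,"hand":0.058},{"dx":0,"dy":0,"dz":0,"rx":0,"ry":0,"rz":0,"hand":0.058},{"dx":0,"dy":0,"dz":0,"rx":0,"ry":0,"rz":0,"hand":0.058}]' >/dev/null; python3 rel.py .4925 -.2982 .012
```

```text
pos [ 0.4945 -0.301   0.0234] tool d mm [-1.3 -3.1 11.4] xaxis yaw 12.45 zax [ 0.001 -0.001 -1.   ] F [ 0.5   0.56 -0.7 ] w 0.0583 gf 0.0 t 11.5 q6 0.69
pos [ 0.4939 -0.3007  0.0155] tool d mm [-0.8 -2.8  3.5] xaxis yaw 12.43 zax [ 0. -0. -1.] F [-0.35  0.    0.27] w 0.0578 gf 0.0 t 11.8333 q6 0.69
```

```bash
python3 -m pendant '[{"dx":-0.001,"dy":-0.0025,"dz":0.003,"rx":0,"ry":0,"rz":0,"hand":0.058},{"dx":0,"dy":0,"dz":0,"rx":0,"ry":0,"rz":0,"hand":0.058},{"dx":0,"dy":0,"dz":0,"rx":0,"ry":0,"rz":0,"hand":0.045}]' >/dev/null; python3 rel.py .4925 -.2982 .012
python3 -m pendant '[{"dx":0,"dy":0,"dz":0,"rx":0,"ry":0,"rz":0,"hand":0.03},{"dx":0,"dy":0,"dz":0,"rx":0,"ry":0,"rz":0,"hand":0.02},{"dx":0,"dy":0,"dz":0,"rx":0,"ry":0,"rz":0,"hand":0.02},{"dx":0,"dy":0,"dz":0,"rx":0,"ry":0,"rz":0,"hand":0.02},{"dx":0,"dy":0,"dz":0,"rx":0,"ry":0,"rz":0,"hand":0.02},{"dx":0,"dy":0,"dz":0,"rx":0,"ry":0,"rz":0,"hand":0.02}]' 60 >/dev/null; python3 rel.py .4925 -.2982 .012
```

```text
pos [ 0.492  -0.2982  0.0121] tool d mm [0.5 0.1 0.1] xaxis yaw 12.43 zax [-0.001  0.    -1.   ] F [-0.44 -0.72  0.38] w 0.047 gf 0.0 t 12.0833 q6 0.69
pos [ 0.4926 -0.2987  0.0127] tool d mm [ 0.  -0.5  0.7] xaxis yaw 12.43 zax [ 0.001 -0.001 -1.   ] F [-0.28 -0.41  4.81] w 0.035 gf 61.6 t 12.5833 q6 0.69
```

```bash
python3 -m pendant '[{"dx":0,"dy":0,"dz":-0.01,"rx":0,"ry":0,"rz":0,"hand":0.02},{"dx":0,"dy":0,"dz":-0.02,"rx":0,"ry":0,"rz":0,"hand":0.02},{"dx":0,"dy":0,"dz":-0.025,"rx":0,"ry":0,"rz":0,"hand":0.02},{"dx":0,"dy":0,"dz":-0.025,"rx":0,"ry":0,"rz":0,"hand":0.02},{"dx":0,"dy":0,"dz":-0.025,"rx":0,"ry":0,"rz":0,"hand":0.02},{"dx":0,"dy":0,"dz":-0.02,"rx":0,"ry":0,"rz":0,"hand":0.02},{"dx":0,"dy":0,"dz":-0.01,"rx":0,"ry":0,"rz":0,"hand":0.02},{"dx":0,"dy":0,"dz":0,"rx":0,"ry":0,"rz":6.44,"hand":0.02},{"dx":0,"dy":0,"dz":0,"rx":0,"ry":0,"rz":6.44,"hand":0.02},{"dx":0,"dy":0,"dz":0,"rx":0,"ry":0,"rz":6.44,"hand":0.02},{"dx":0,"dy":0,"dz":0,"rx":0,"ry":0,"rz":6.44,"hand":0.02},{"dx":0,"dy":0,"dz":0,"rx":0,"ry":0,"rz":0,"hand":0.02}]' 70 >/dev/null; python3 rel.py .5544 .0373 .0737
python3 - <<'E'
from rig import manip
from h import *
S=manip.get_image("side")
a=cv2.resize(S["frame"][40:180,240:420],(720,560),interpolation=cv2.INTER_CUBIC)
cv2.imwrite("pics/lift.png",a[:,:,::-1])
E
```

```text
pos [ 0.4916 -0.2978  0.1463] tool d mm [ -16.6 -340.5   73. ] xaxis yaw -13.43 zax [-0.002  0.002 -1.   ] F [-0.18  0.15 -2.57] w 0.0342 gf 71.2 t 13.5833 q6 1.14
```

View pics/lift.png

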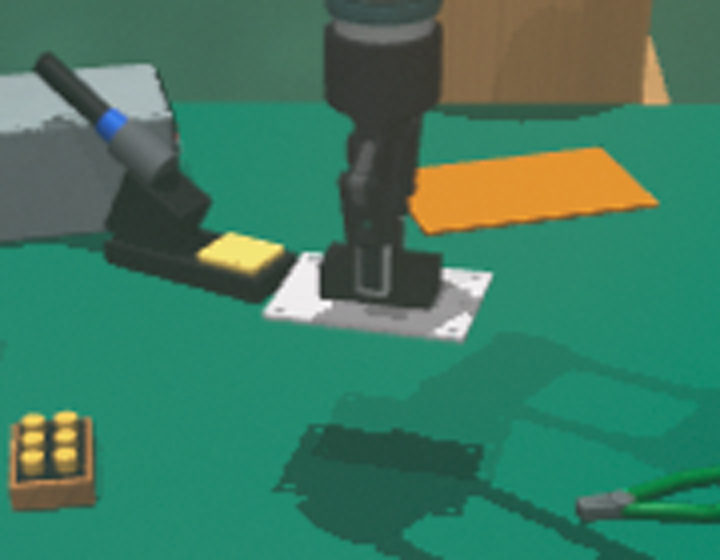

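The cover hangs level in the gripper near crop (375,300), and it has turned with the tool. Next I carry it to the housing and stay high.

```bash
python3 -m pendant '[{"dx":-0.001,"dy":-0.02,"dz":0,"rx":0,"ry":0,"rz":0,"hand":0.02},{"dx":-0.0015,"dy":-0.03,"dz":0,"rx":0,"ry":0,"rz":0,"hand":0.02},{"dx":-0.0015,"dy":-0.033,"dz":0,"rx":0,"ry":0,"rz":0,"hand":0.02},{"dx":-0.0015,"dy":-0.033,"dz":0,"rx":0,"ry":0,"rz":0,"hand":0.02},{"dx":-0.0015,"dy":-0.033,"dz":0,"rx":0,"ry":0,"rz":0,"hand":0.02},{"dx":-0.0015,"dy":-0.033,"dz":0,"rx":0,"ry":0,"rz":0,"hand":0.02},{"dx":-0.0015,"dy":-0.033,"dz":0,"rx":0,"ry":0,"rz":0,"hand":0.02},{"dx":-0.0015,"dy":-0.033,"dz":0,"rx":0,"ry":0,"rz":0,"hand":0.02},{"dx":-0.0015,"dy":-0.033,"dz":0,"rx":0,"ry":0,"rz":0,"hand":0.02},{"dx":-0.0015,"dy":-0.03,"dz":0,"rx":0,"ry":0,"rz":0,"hand":0.02},{"dx":-0.001,"dy":-0.02,"dz":0,"rx":0,"ry":0,"rz":0,"hand":0.02},{"dx":-0.001,"dy":-0.01,"dz":0,"rx":0,"ry":0,"rz":0,"hand":0.02}]' >/dev/null; python3 -m pendant '[{"dx":0,"dy":0,"dz":0.02,"rx":0,"ry":0,"rz":0,"hand":0.02},{"dx":0,"dy":0,"dz":0.02,"rx":0,"ry":0,"rz":0,"hand":0.02},{"dx":0,"dy":0,"dz":0,"rx":0,"ry":0,"rz":0,"hand":0.02},{"dx":0,"dy":0,"dz":0,"rx":0,"ry":0,"rz":0,"hand":0.02},{"dx":0,"dy":0,"dz":0,"rx":0,"ry":0,"rz":0,"hand":0.02},{"dx":0,"dy":0,"dz":0,"rx":0,"ry":0,"rz":0,"hand":0.02}]' >/dev/null;python3 rel.py .5544 .0373 .0737
python3 - <<'E'
from rig import manip
from h import *
can=np.zeros((600,800,3),np.uint8)
T=manip.get_image("top");S=manip.get_image("side")
can[:420,:400]=cv2.resize(T["frame"][155:260,250:350],None,fx=4,fy=4,interpolation=cv2.INTER_CUBIC)
can[:480,400:]=cv2.resize(S["frame"][140:260,255:355],None,fx=4,fy=4,interpolation=cv2.INTER_CUBIC)
cv2.imwrite("pics/over.png",can[:,:,::-1])
E
```

```text
pos [0.5558 0.0366 0.1084] tool d mm [-1.6 -0.4 34.7] xaxis yaw -13.34 zax [ 0.002 -0.    -1.   ] F [ 0.27  0.57 -2.01] w 0.0343 gf 71.1 t 15.1333 q6 1.74
```

View pics/over.png

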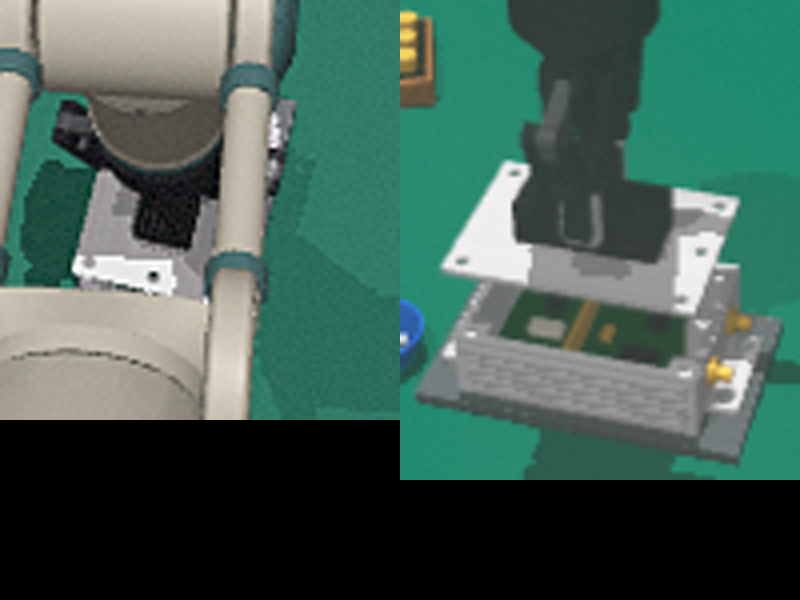

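The side view shows all five cover holes, at about crop (514,172), (720,205), (700,252), (681,299) and (462,261). The top view shows holes a and e at (89,262) and (153,276). I'll compare the side view with the top fit.

Run:
```python
from rig import manip
from h import *
T=manip.get_image("top");S=manip.get_image("side")
T0=dict(T,frame=cv2.imread("pics/top0.png")[:,:,::-1].copy());S0=dict(S,frame=cv2.imread("pics/side0.png")[:,:,::-1].copy())
k=lambda pp,o,off,f:np.array([((x-o[0]+.5)/f-.5+off[0],(y-o[1]+.5)/f-.5+off[1]) for x,y in pp])
H=np.array([.5544,.0373,np.radians(-13.33)]);C=np.array([.4925,-.2982,np.radians(12.46)])
hs=k([(297,508),(76,467),(122,379),(319,412),(300,458)],(0,340),(255,190),4)
cs=k([(696,458),(494,481),(470,407),(664,386),(680,422)],(410,340),(300,135),5)
ns=k([(681,299),(462,261),(514,172),(720,205),(700,252)],(400,0),(255,140),4)
nt=k([(89,262),(153,276)],(0,0),(250,155),4)
for nm,d,uv,p,z in (("h0",S0,hs,H,.05),("c0",S0,cs,C,.004)):
    r=np.array([dark(d,x,1) for x in uv]); print(nm,"guess-proj",(uv-proj(d,pts(p,z))).round(1).tolist(),"dark",(r-proj(d,pts(p,z))).round(1).tolist())
    for q in (uv,r):
        f,e=fit([(d,q)],z);print("  fit",f[:2].round(4),np.degrees(f[2]).round(2),np.abs(e).max().round(2))
z=manip.get_state()["position"][2]-.0127+.004
r=np.array([dark(S,x,1) for x in ns])
for q in (ns,r):
    f,e=fit([(S,q)],z);print("now side",f[:2].round(4),np.degrees(f[2]).round(2),e.round(1).tolist())
rt=np.array([dark(T,x,1) for x in nt])
print("top",[plane(T,x,z).round(4).tolist() for x in nt],[plane(T,x,z).round(4).tolist() for x in rt],"want",pts(H,0)[[0,4]].round(4).tolist())
```

```text
h0 guess-proj [[2.0, 0.4], [-0.5, -0.1], [-1.4, 0.2], [-1.7, 0.0], [-2.0, 0.1]] dark [[3.9, 1.1], [-1.1, 0.4], [-1.0, 0.2], [-1.2, 0.4], [-1.2, 0.3]]
  fit [0.5567 0.038 ] -12.62 2.75
  fit [0.5565 0.0389] -13.14 4.82
c0 guess-proj [[-1.0, 0.2], [-0.7, 0.4], [-1.1, 0.1], [-0.9, -0.1], [-0.9, 0.2]] dark [[-1.2, 0.1], [-1.0, 0.5], [-1.0, 0.1], [-1.0, 0.1], [-1.0, 0.2]]
  fit [ 0.4952 -0.2972] 12.75 0.23
  fit [ 0.4956 -0.297 ] 12.69 0.24
now side [0.5585 0.0384] -13.35 [[[-0.1, 0.0], [-0.0, -0.1], [0.1, 0.2], [-0.2, 0.2], [0.2, -0.3]]]
now side [0.5582 0.0389] -13.39 [[[-0.1, -0.0], [0.1, 0.1], [0.0, 0.1], [0.0, 0.1], [-0.0, -0.2]]]
top [[0.5059, 0.091, 0.0994], [0.4971, 0.0511, 0.0994]] [[0.5065, 0.0902, 0.0994], [0.4976, 0.0511, 0.0994]] want [[0.5045, 0.0913, 0.0], [0.495, 0.0514, 0.0]]
```

```bash
python3 -m pendant '[{"dx":-0.0017,"dy":0,"dz":0.008,"rx":0,"ry":0,"rz":0,"hand":0.02},{"dx":0,"dy":0,"dz":0.008,"rx":0,"ry":0,"rz":0,"hand":0.02},{"dx":0,"dy":0,"dz":0.008,"rx":0,"ry":0,"rz":0,"hand":0.02},{"dx":0,"dy":0,"dz":0.002,"rx":0,"ry":0,"rz":0,"hand":0.02},{"dx":0,"dy":0,"dz":0,"rx":0,"ry":0,"rz":0,"hand":0.02},{"dx":0,"dy":0,"dz":0,"rx":0,"ry":0,"rz":0,"hand":0.02},{"dx":0,"dy":0,"dz":0,"rx":0,"ry":0,"rz":0,"hand":0.02},{"dx":0,"dy":0,"dz":0,"rx":0,"ry":0,"rz":0,"hand":0.02},{"dx":0,"dy":0,"dz":0,"rx":0,"ry":0,"rz":0,"hand":0.02}]' >/dev/null; python3 rel.py .5544 .0373 .0735
```

```text
pos [0.5535 0.0376 0.0816] tool d mm [0.9 0.  8.1] xaxis yaw -13.33 zax [ 0.001 -0.    -1.   ] F [-0.16  0.39 -3.  ] w 0.0345 gf 71.2 t 16.0833 q6 1.75
```

```bash
python3 -m pendant '[{"dx":0.0004,"dy":0,"dz":0.004,"rx":0,"ry":0,"rz":0,"hand":0.02},{"dx":0,"dy":0,"dz":0.003,"rx":0,"ry":0,"rz":0,"hand":0.02},{"dx":0,"dy":0,"dz":0,"rx":0,"ry":0,"rz":0,"hand":0.02},{"dx":0,"dy":0,"dz":0,"rx":0,"ry":0,"rz":0,"hand":0.02},{"dx":0,"dy":0,"dz":0,"rx":0,"ry":0,"rz":0,"hand":0.02},{"dx":0,"dy":0,"dz":0,"rx":0,"ry":0,"rz":0,"hand":0.02},{"dx":0,"dy":0,"dz":0,"rx":0,"ry":0,"rz":0,"hand":0.02},{"dx":0,"dy":0,"dz":0,"rx":0,"ry":0,"rz":0,"hand":0.02}]' >/dev/null; for i in 1 2 3; do python3 rel.py .5544 .0373 .0735;  python3 - <<'E'
from rig import manip
from h import *
S=manip.get_image("side");T=manip.get_image("top")
p=manip.get_state()["position"]
H=np.array([.5544,.0373,np.radians(-13.33)]);z=p[2]-.0087
g=proj(S,pts(np.array([.5544+.002,.0385,H[2]]),z));r=np.array([dark(S,x,2) for x in g]); r=np.array([dark(S,x,1) for x in r])
f,e=fit([(S,r)],z);print("side",f[:2].round(4),np.degrees(f[2]).round(2),e.round(1).tolist())
g=proj(T,pts(H,z))[[0,4]];rt=np.array([dark(T,dark(T,x,2),1) for x in g])
print("top d mm",[(1e3*(plane(T,x,z)-w)[:2]).round(1).tolist() for x,w in zip(rt,pts(H,z)[[0,4]])])
can=np.zeros((440,800,3),np.uint8)
can[:420,:400]=cv2.resize(T["frame"][155:260,250:350],None,fx=4,fy=4,interpolation=cv2.INTER_CUBIC)
can[:440,400:]=cv2.resize(S["frame"][150:260,255:355],None,fx=4,fy=4,interpolation=cv2.INTER_CUBIC)
cv2.imwrite("pics/final.png",can[:,:,::-1])
E
done
```

```text
pos [0.5537 0.0375 0.0744] tool d mm [0.7 0.  0.9] xaxis yaw -13.33 zax [ 0. -0. -1.] F [-0.24 -0.27 -1.98] w 0.0345 gf 71.2 t 16.75 q6 1.75
side [0.5553 0.0379] -15.12 [[[-0.3, -0.1], [0.0, -1.1], [-2.0, 4.1], [0.9, 0.2], [0.3, -0.0]]]
top d mm [[0.9, 0.6], [0.0, 0.0]]
pos [0.5537 0.0375 0.0744] tool d mm [0.8 0.  0.9] xaxis yaw -13.33 zax [ 0. -0. -1.] F [ 0.09 -0.1  -2.51] w 0.0346 gf 71.2 t 16.85 q6 1.75
side [0.5553 0.0378] -15.09 [[[-0.3, -0.2], [0.0, -1.1], [-2.0, 3.8], [0.9, 0.2], [0.3, -0.1]]]
top d mm [[0.6, 0.2], [-0.0, -0.0]]
pos [0.5536 0.0375 0.0743] tool d mm [ 0.8 -0.   0.8] xaxis yaw -13.32 zax [ 0. -0. -1.] F [-0.14  0.08 -2.17] w 0.0343 gf 71.2 t 16.95 q6 1.75
side [0.5551 0.0376] -15.25 [[[-0.2, -0.2], [-0.1, -1.3], [-1.8, 3.8], [1.0, 0.3], [0.3, -0.1]]]
top d mm [[0.5, 0.3], [-0.0, 0.0]]
```

View pics/final.png

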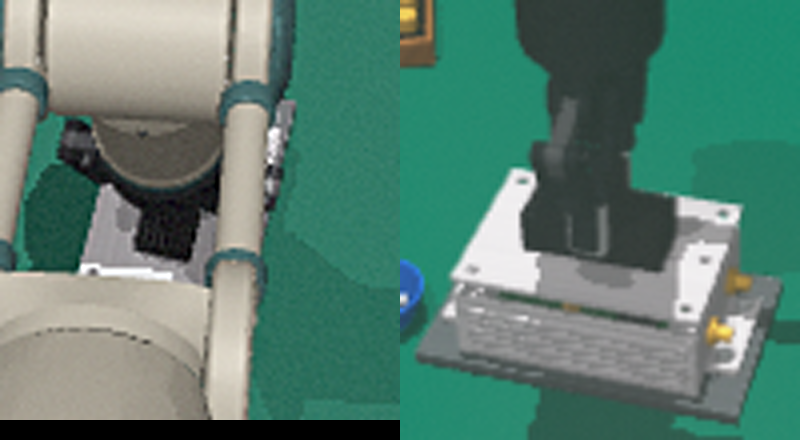

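Side-view holes in the crop are now c (522,180), d (723,213), e (705,260), a (686,309) and b (473,269), with a visible gap under the cover. I'll refit from these.

Run:
```python
from rig import manip
from h import *
S=manip.get_image("side");S0=dict(S,frame=cv2.imread("pics/side0.png")[:,:,::-1].copy())
k=lambda pp,o,off,f:np.array([((x-o[0]+.5)/f-.5+off[0],(y-o[1]+.5)/f-.5+off[1]) for x,y in pp])
ns=k([(686,309),(473,269),(522,180),(723,213),(705,260)],(400,0),(255,150),4)
r=np.array([dark(S,x,1) for x in ns])
zc=manip.get_state()["position"][2]-.0087
for z in (zc-.004,zc,zc+.004):
    f,e=fit([(S,r)],z);print("cover z",round(z,4),f[:2].round(4),np.degrees(f[2]).round(2),(e**2).sum().round(3))
hs=k([(297,508),(76,467),(122,379),(319,412),(300,458)],(0,340),(255,190),4)
for q in (hs,np.array([dark(S0,x,1) for x in hs])):
    b=least_squares(lambda p:(proj(S0,pts(p,.05))[1:]-q[1:]).ravel(),[.555,.037,-.23]);print("housing side",b.x[:2].round(4),np.degrees(b.x[2]).round(2),b.fun.round(1))
```

```text
cover z 0.0616 [0.5567 0.0352] -13.25 0.127
cover z 0.0656 [0.5563 0.0397] -13.3 0.169
cover z 0.0696 [0.556  0.0443] -13.39 0.6
housing side [0.5576 0.0374] -13.2 [-0.9  0.2  0.  -0.2  0.3 -0.1  0.6 -0.1]
housing side [0.5569 0.0384] -13.44 [-0.1 -0.1 -0.   0.1  0.1 -0.1  0.   0. ]
```

```bash
python3 -c "
from rig import manip
print(manip.get_state()['qd'].round(3)); print(manip.sign_off())"
```

```text
[ 0.     0.001 -0.001  0.001  0.     0.001]
the job is handed in; nothing more can be done
None
```

I pressed yellow, blue and green in that order. I then handed the job in with the arm still holding the cover level, about 11 mm above the rim, with the holes within about 1.5 mm of the threads by my measurements; no pass/fail result came back.

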